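# Put the jacks set back in its dish and the stray marble back on its board

## Robot

A 7-joint arm with a two-finger parallel gripper is mounted at the origin on the work surface. World frame = base frame: x ahead of the robot, y to its left, z up, the work surface at z = 0. Lengths are in m, angles in degrees, forces in N, time in s.
With the tool pointing down it reaches from about 0.425 to 0.875 m from the base axis. Payload 4.7 kg.
Tool frame: the origin (TCP) lies on the front face of the gripper's body, between the roots of the fingers; the fingertips stand 70 mm ahead of it and the grasp point (between the pads) lies 51 mm ahead of it; z points along the fingers, y is the direction in which the jaws open and shut (so a half turn about z gives the same grasp; the last joint's range is limited). The gripper opens to 87 mm and grips with 3 to 60 N. Pads are 19 mm wide; open, the fingers measure 117 mm over their backs; the gripper's body (75 mm by 190 mm) begins 51 mm behind the grasp point.
Start: joints at [73.115, 18.392, -4.016, 83.108, 1.295, 78.541, -3.26], TCP at [0.198, -0.619, 0.292] pointing down, gripper open.
Joint ranges: [-163.93, 163.93], [-17.29, 119.83], [-79.2, 71.16], [3.27, 140.29], [-89.18, 269.18], [5.43, 117.66], [-154.24, 154.24]. Speed limits (degrees/s): [147.25, 147.25, 180, 180, 180, 180, 180].

## Interface

Orientations are given as [roll, pitch, yaw] about the fixed x, y, z axes, in that order (R = Rz(yaw) Ry(pitch) Rx(roll)).
In Python, from cell import env gives the robot as it stands.
- The arm moves only by the tool drive_tool, never from a script. Its argument "commands" is a list of rows, each a list of 7 numbers: the shift along the tool's x, y, z in cm, then the turn, a rotation vector about the tool's x, y, z in degrees, then the opening, from 0 (shut) to 1 (fully open). In form: [[tx, ty, tz, rx, ry, rz, hand], ...]. A call has 1 to 20 rows; each row shifts and turns the commanded pose from where the row before left it, along the tool's axes as they then stand; what a row does not reach is not made up. A row lasts 1/12 s, in which the tool goes at most 41.7 mm and 7.16 degrees, less where a joint would pass 70% of its speed; a pose out of reach is approached as far as the arm can. A call is refused whole if a number of a shift passes 4.17 or a number of a turn 7.16, either way. A call with a gripper value outside its range is refused whole. The fingers move at their own pace and stop on an object; "force" is the grip in N (left out, the last holds). Time passes only in rows, so rows that do not move let the fingers close. It gives the time, the measured TCP pose, the force and the opening at its end, in the units of the state.
- env.get_obs(): the state, without advancing time (a new reading comes with each control period).
- env.read_camera(name): name is "scene" or "top" or "wrist"; returns a dict with "img" (400x640x3 uint8, blue, green, red), "mtx" (3x3 intrinsics, pixels), "k1" (the pictures are not rectified: a ray, as slopes to the right and down, at radius r is drawn at 1 + k1 r^2 times it, then the intrinsics apply), "pose" (4x4, takes a point from camera to world coordinates). Camera axes: x right, y down, z forward; pixel columns grow to the right and rows downward; lengths in m; the calibration is good to about 2 mm. A picture is of the moment at which its call begins. There is no depth.
- env.sign_off(): hands the job in, once; it reports no verdict.
The state is a dict: "time_s": time; "qpos": joint angles; "joint_velocities": joint speeds; "effort": joint torques, N m; "tool_pos": TCP position; "tool_rot": TCP orientation; "force": force on the tool from outside, world axes, zero at the start; "wrist_torque": the same for the moment, N m; "grip_width": finger opening in m.
Only numpy, scipy, OpenCV 4.12 (cv2) and the standard library are available. Lean on these libraries where they do the work, as an engineer would, in place of code of your own. Each camera call takes 0.05 s, during which the arm holds its last target.

## Task

Tidy up after the games: gather the three brass-coloured jacks into the brass dish, with the yellow ball sitting on the raised ring in the middle of the dish, and put the stray blue marble back in the hollow of the marble board where the ball is parked now. Leave the two grey jacks, which belong to another set, and the amber marble on the board where they are.

Things in the scene. Friction and masses are not known exactly. Their poses are not given: they have to be found in the camera images.
- brass_jack_1: Brass-coloured jack, one of the three to gather. Six crossed arms, 8 mm knobs, 40 mm knob to knob. Rests on three knobs: 26 mm tall, 34 mm across from above, 28 g. Origin at its centre, 13 mm above its support; z up. From above its knobs lie at 0, 60, 120.. degrees from its x axis, alternately high and low; fingers closing along 30, 90 or 150 degrees from x meet two knobs each side, 31 mm apart.
- brass_jack_2: Brass-coloured jack, one of the three to gather. Six crossed arms, 8 mm knobs, 40 mm knob to knob. Rests on three knobs: 26 mm tall, 34 mm across from above, 28 g. Origin at its centre, 13 mm above its support; z up. From above its knobs lie at 0, 60, 120.. degrees from its x axis, alternately high and low; fingers closing along 30, 90 or 150 degrees from x meet two knobs each side, 31 mm apart.
- brass_jack_3: Brass-coloured jack, one of the three to gather. Six crossed arms, 8 mm knobs, 40 mm knob to knob. Rests on three knobs: 26 mm tall, 34 mm across from above, 28 g. Origin at its centre, 13 mm above its support; z up. From above its knobs lie at 0, 60, 120.. degrees from its x axis, alternately high and low; fingers closing along 30, 90 or 150 degrees from x meet two knobs each side, 31 mm apart.
- grey_jack_1: Grey steel jack of another set; stays where it lies. Same shape and size as the brass jacks (origin at its centre).
- grey_jack_2: Grey steel jack of another set; stays where it lies. Same shape and size as the brass jacks (origin at its centre).
- yellow_ball: Opaque bright yellow hard silicone ball, 32 mm in diameter, about 20 g; origin at its centre. At the start it is parked in one of the five hollows of the marble board, its centre 35 mm above the shelf.
- blue_marble: Blue marble, 25 mm in diameter, about 20 g; origin at its centre. At the start it sits on a dark wooden curtain ring (34 mm across, 5 mm high, fixed) on the shelf, its centre 14 mm above the shelf.
- amber_marble: Amber (orange-brown) marble, 25 mm in diameter, in a hollow of the board; smaller and darker than the yellow ball. It stays where it is. Origin at its centre.
- jacks_dish: Loose round brass-toned dish, 0.5 kg, 176 mm across, 20 mm high, sloping sides; flat floor of 70 mm radius, 4 mm above the shelf. In its middle a raised dark copper ring (34 mm outside, 22 mm inside, top 12 mm above the shelf); the ball sitting on it has its centre 24 mm above the shelf. Origin at the centre of the underside, z up.
- marble_board: Square wooden board, fixed, 178 mm wide, 22 mm thick, five hollows (18 mm across, 6 mm deep) like the five on a die: one at the centre, four at 48 mm to either side along both its x and y. Four hold 25 mm marbles (amber, green, white, red), the fifth the yellow ball; which is where changes. A seated marble has its centre 31 mm above the shelf. Origin at centre of underside, z up.
There are look-alikes about, which are no part of the job. Leave any pink look-alike of the jacks_dish alone.

How it is judged:
By the outcome, as a careful person would: the job done as asked, in the order asked, and still so for the second after the job is handed in, with the robot touching nothing.
It also fails if it takes over 96 s, if anything falls off the work surface, if the arm or the gripper's body presses on something with over 40 N, if the wrist force passes 120 N, or if a joint passes its speed limit or range.

## Working session

There is one attempt and no reset: what is moved stays moved. The work goes in short steps, Python scripts to look and compute and a tool call to move; the robot and the scene stay as the last step left them, time stands still between calls to the robot, and variables do not carry over. Pictures are saved under pics/ and viewed, and the job is handed in when it is done.

Besides the shell and the picture viewer there is one more tool, called after "Request:" as name(argument=value, ...), one argument or row to a line, values as JSON. drive_tool: Moves the arm, as the interface text tells. Its arguments: {"type":"object","properties":{"commands":{"type":"array"},"force":{"type":"number"}},"required":["commands"]}

```bash
ls; mkdir -p pics; cat > h.py <<'E'
import numpy as np, cv2
from cell import env
def snap(n,f):
    c=env.read_camera(n); cv2.imwrite('pics/'+f,c['img']); np.savez('pics/'+f+'.npz',**{k:c[k] for k in('img','mtx','k1','pose')}); return c
def load(f): return dict(np.load('pics/'+f+'.npz'))
def ray(c,u,v):
    d=np.array([[[u,v]]],float)
    p=cv2.undistortPoints(d,c['mtx'],np.array([float(c['k1']),0,0,0]))[0,0]
    T=c['pose']; return T[:3,3],T[:3,:3]@np.array([p[0],p[1],1])
def at(c,u,v,z):
    o,d=ray(c,u,v); return o+d*(z-o[2])/d[2]
def proj(c,P):
    T=np.linalg.inv(c['pose']); p=T[:3,:3]@np.array(P)+T[:3,3]
    r=cv2.projectPoints(p.reshape(1,1,3),np.zeros(3),np.zeros(3),c['mtx'],np.array([float(c['k1']),0,0,0.]))[0]
    return r.ravel()
E
python3 - <<'E'
from h import *
np.set_printoptions(precision=4,suppress=True)
o=env.get_obs();print(o)
for n in('scene','top','wrist'):
    c=snap(n,n+'0.png');print(n,c['k1'],c['mtx'],c['pose'])
E
```

```text
pics
{'time_s': 0.0, 'qpos': array([73.1148, 18.4399, -4.0159, 83.1748,  1.2942, 78.5417, -3.2587]), 'joint_velocities': array([ 0.0242, -0.0835, -0.0287,  0.0776, -0.0301,  0.0967, -0.028 ]), 'effort': array([  0.0002, -49.128 ,  -0.4036, -31.2522,  -0.0637,   0.0437,
         0.0002]), 'tool_pos': array([ 0.1974, -0.6189,  0.2912]), 'tool_rot': array([-179.8887,    0.0049,   17.6965]), 'force': array([ 0.2401, -1.1246, -0.3213]), 'wrist_torque': array([-0.0034,  0.0458,  0.0172]), 'grip_width': 0.08721582853842776}
scene -0.004034164859583498 [[411.549    0.     318.4763]
 [  0.     411.549  197.0532]
 [  0.       0.       1.    ]] [[ 0.6837  0.6076 -0.4042  0.8934]
 [ 0.7298 -0.5704  0.3769 -0.3846]
 [-0.0016 -0.5527 -0.8334  0.8904]
 [ 0.      0.      0.      1.    ]]
top -0.04964451075414282 [[389.2031   0.     328.1276]
 [  0.     389.2031 201.858 ]
 [  0.       0.       1.    ]] [[ 0.0077 -0.9985  0.0539  0.4441]
 [-0.9997 -0.0089 -0.0233  0.001 ]
 [ 0.0237 -0.0537 -0.9983  1.0756]
 [ 0.      0.      0.      1.    ]]
wrist -0.03149110667954994 [[282.569    0.     315.2079]
 [  0.     282.569  199.1787]
 [  0.       0.       1.    ]] [[ 0.3034 -0.9239 -0.2334  0.2601]
 [-0.9529 -0.2945 -0.0728 -0.5989]
 [-0.0014  0.2445 -0.9697  0.3838]
 [ 0.      0.      0.      1.    ]]
```

View pics/top0.png

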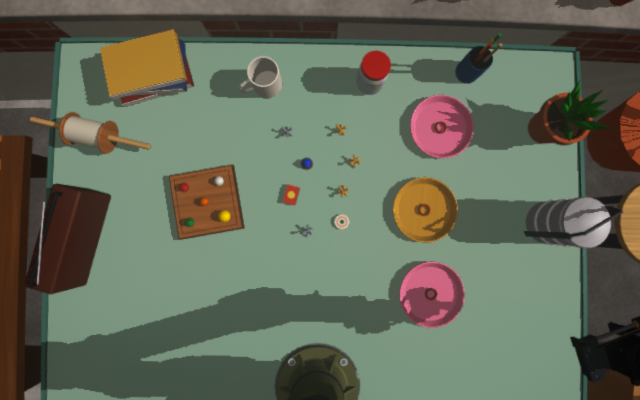

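View pics/scene0.png

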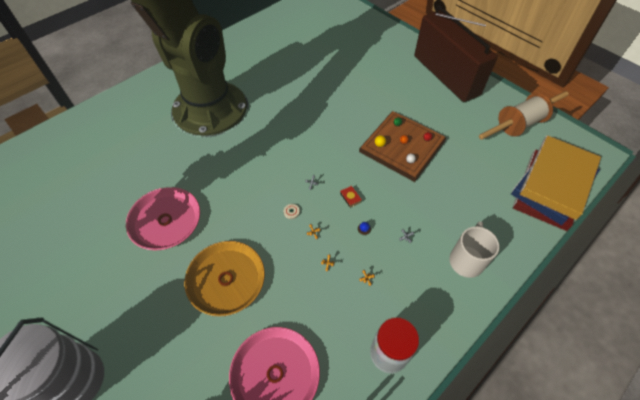

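View pics/wrist0.png

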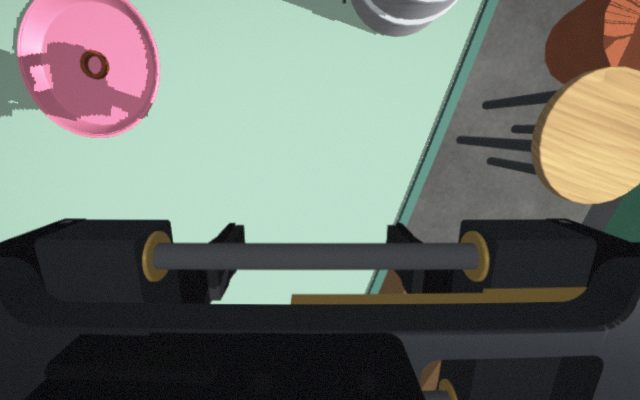

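The top picture shows the brass dish at (425,210), with brass jacks at (340,129), (353,161) and (342,190). Grey jacks are at (283,131) and (303,231), the blue marble at (307,163), the ball at (225,216) and amber at (204,201). The pink dishes are look-alikes.

```bash
python3 - <<'E'
from h import *
a=cv2.imread('pics/top0.png');b=cv2.imread('pics/scene0.png')
x=cv2.resize(a[110:250,265:375],None,fx=5,fy=5,interpolation=cv2.INTER_CUBIC)[:600]
cv2.imwrite('pics/z1.png',a[0:1,0:1]);cv2.imwrite('pics/z1.png',cv2.resize(a[115:245,265:375],None,fx=4.6,fy=4.6,interpolation=cv2.INTER_CUBIC))
cv2.imwrite('pics/z2.png',cv2.resize(b[165:295,270:440],None,fx=4.6,fy=4.6,interpolation=cv2.INTER_CUBIC))
t=load('top0.png');s=load('scene0.png')
def cen(img,lo,hi,box,name):
    u0,v0,u1,v1=box
    h=cv2.cvtColor(img,cv2.COLOR_BGR2HSV)
    m=cv2.inRange(h,lo,hi);k=np.zeros_like(m);k[v0:v1,u0:u1]=m[v0:v1,u0:u1]
    n,l,st,ce=cv2.connectedComponentsWithStats(k)
    for i in range(1,n):
        if st[i,4]>15: print(name,st[i],ce[i])
    return
br=((8,120,80),(25,255,255))
cen(t['img'],*br,(325,115,370,205),'Tbrass');cen(s['img'],*br,(300,215,385,290),'Sbrass')
bl=((105,120,30),(130,255,255))
cen(t['img'],*bl,(295,150,320,180),'Tblue');cen(s['img'],*bl,(350,215,380,240),'Sblue')
ye=((23,150,120),(33,255,255))
cen(t['img'],*ye,(210,200,240,230),'Tyel');cen(s['img'],*ye,(370,130,390,155),'Syel')
cen(t['img'],*br,(385,170,465,250),'Tdish');cen(s['img'],*br,(180,235,270,320),'Sdish')
E
```

```text
Tbrass [335 125  12  10  54] [340.5        129.33333333]
Tbrass [350 155  11  12  53] [354.43396226 160.58490566]
Tbrass [339 186  10  10  51] [342.90196078 190.45098039]
Sbrass [307 225  13  14  70] [313.14285714 231.3       ]
Sbrass [321 255  13  16  77] [327.41558442 262.5974026 ]
Sbrass [360 270  14  16  94] [366.65957447 277.55319149]
Tblue [303 159   8   8  54] [306.61111111 162.61111111]
Sblue [360 222  10  10  78] [364.12820513 226.5       ]
Tyel [219 211  11  11  91] [224.2967033  215.64835165]
Syel [375 136  11  11  89] [379.64044944 140.70786517]
Tdish [ 393  177   65   65 3310] [424.90755287 209.50513595]
Sdish [ 186  241   79   75 4264] [226.84685741 276.72748593]
Sdish [184 279   4  12  30] [185.26666667 284.43333333]
```

View pics/z1.png

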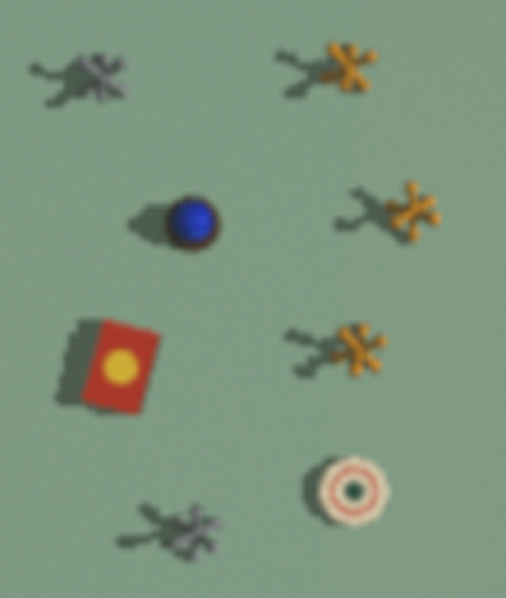

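View pics/z2.png

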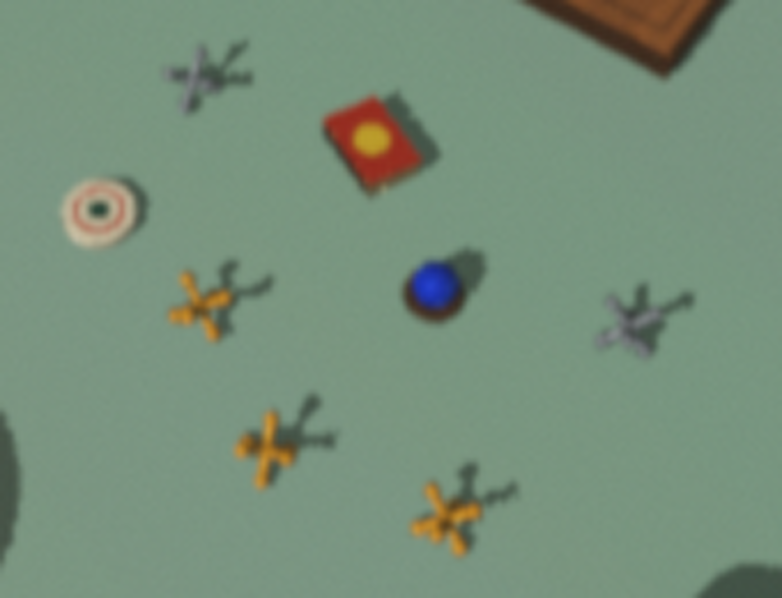

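```bash
cat > fit.py <<'E'
from h import *
from scipy.optimize import minimize
def pts3(x,y,yaw,sgn,z0=13e-3):
    P=[];W=[]
    for k in range(6):
        a=np.radians(yaw+60*k);s=sgn*(1 if k%2==0 else -1)
        d=np.array([.8165*np.cos(a),.8165*np.sin(a),.57735*s])
        for t in np.linspace(0,16,9):
            P.append(np.array([x,y,z0])+d*t/1e3);W.append(4. if t>13 else 2.2)
    return P,W
def render(c,box,p,S=6):
    u0,v0,u1,v1=box
    m=np.zeros(((v1-v0)*S,(u1-u0)*S),np.float32)
    P,W=pts3(*p); T=np.linalg.inv(c['pose'])
    for q,w in zip(P,W):
        u=proj(c,q); dz=(T[:3,:3]@q+T[:3,3])[2]
        cv2.circle(m,(int(((u[0]-u0+.5)*S)*16),int(((u[1]-v0+.5)*S)*16)),int(c['mtx'][0,0]*w*1e-3/dz*S*16),1,-1,cv2.LINE_AA,4)
    m=cv2.GaussianBlur(m,(0,0),S*.5)
    return cv2.resize(m,(u1-u0,v1-v0),interpolation=cv2.INTER_AREA)
def score(c,box):
    u0,v0,u1,v1=box; i=c['img'][v0:v1,u0:u1].astype(float)
    return np.clip(i[...,2]-i[...,0],0,90) # R-B, saturating
def corr(a,b): return np.corrcoef(a.ravel(),b.ravel())[0,1]
def fit(cs,cent,zoff=13e-3):
    best=None
    boxes=[tuple(int(v) for v in (u-13,v_-13,u+14,v_+14)) for u,v_ in cent]
    sc=[score(c,b) for c,b in zip(cs,boxes)]
    xy=np.mean([at(c,*u,zoff)[:2] for c,u in zip(cs,cent)],0)
    f=lambda p,s:-sum(corr(render(c,b,(p[0]/1e3,p[1]/1e3,p[2],s,zoff)),S) for c,b,S in zip(cs,boxes,sc))
    for s in(1,):
        for y in range(0,120,20):
            r=minimize(f,[xy[0]*1e3,xy[1]*1e3,y],args=(s,),method='Nelder-Mead',options=dict(initial_simplex=[[xy[0]*1e3,xy[1]*1e3,y],[xy[0]*1e3+3,xy[1]*1e3,y],[xy[0]*1e3,xy[1]*1e3+3,y],[xy[0]*1e3,xy[1]*1e3,y+12]],maxiter=60))
            if best is None or r.fun<best[0]: best=(r.fun,r.x)
    return best
E
python3 - <<'E'
from fit import *
np.set_printoptions(precision=4,suppress=True)
t=load('top0.png');s=load('scene0.png')
for n,a,b in(('j1',(340.5,129.3),(366.7,277.5)),('j2',(354.4,160.6),(327.4,262.6)),('j3',(342.9,190.4),(313.1,231.3))):
    print(n,at(t,*a,.013),at(s,*b,.013),fit([t,s],[a,b]),fit([t],[a]),fit([s],[b]))
print('blue',at(t,306.6,162.6,.014),at(s,364.1,226.5,.014))
print('yel',at(t,224.3,215.6,.035),at(s,379.6,140.7,.035))
for n,c,g in(('T',t,(425,209.5)),('S',s,(226.8,276.7))):
    h=cv2.cvtColor(c['img'],cv2.COLOR_BGR2HSV);m=cv2.inRange(h,(5,100,30),(28,255,255))
    n_,l,st,ce=cv2.connectedComponentsWithStats(m);k=l[int(g[1])+14,int(g[0])+14]
    cs=cv2.findContours((l==k).astype(np.uint8),cv2.RETR_EXTERNAL,cv2.CHAIN_APPROX_NONE)[0]
    q=max(cs,key=len)[:,0].astype(float)
    w=np.array([at(c,u,v,.02)[:2] for u,v in q])
    A=np.c_[2*w,np.ones(len(w))];r=np.linalg.lstsq(A,(w**2).sum(1),rcond=None)[0]
    print(n,'dish',r[:2],np.sqrt(r[2]+r[0]**2+r[1]**2),ce[k])
for n,c,uv in(('T',t,[(204,201),(184,186),(219,181),(190,222)]),('S',s,[(404,140),(428,136),(411,158),(398,122)])):
    for u in uv:print(n,at(c,*u,.031))
a=t['img'][155:255,155:255];b=t['img'][175:245,390:460]
cv2.imwrite('pics/z3.png',np.hstack([cv2.resize(a,(400,400),interpolation=2),cv2.resize(b,(400,400),interpolation=2)]))
E
```

```text
j1 [ 0.7031 -0.0565  0.013 ] [ 0.7021 -0.0576  0.013 ] (np.float64(-1.8937682623681082), array([702.4502, -57.5008,  49.8812])) (np.float64(-0.9757256732411402), array([703.798 , -56.423 ,  49.5215])) (np.float64(-0.9776960707007702), array([701.5277, -58.1972,  48.6921]))
j2 [ 0.6161 -0.0953  0.013 ] [ 0.6148 -0.0971  0.013 ] (np.float64(-1.8680826808635882), array([614.7808, -96.2243,   6.2049])) (np.float64(-0.974677066716283), array([616.2525, -95.0894,   6.7378])) (np.float64(-0.9720022726563958), array([614.2221, -97.2874, 125.6549]))
j3 [ 0.5333 -0.064   0.013 ] [ 0.5317 -0.0654  0.013 ] (np.float64(-1.8773612250567806), array([532.1757, -64.7149,  48.1218])) (np.float64(-0.9729167133044533), array([533.2333, -63.5065,  48.6352])) (np.float64(-0.9816419599220728), array([531.0929, -65.6528,  47.3566]))
blue [0.6089 0.0362 0.014 ] [0.6074 0.034  0.014 ]
yel [0.4612 0.2534 0.035 ] [0.4579 0.2513 0.035 ]
T dish [ 0.4831 -0.2891] 0.08880335255895776 [424.8281 209.4375]
S dish [ 0.4822 -0.2915] 0.08898694790420776 [224.1321 278.0917]
T [0.4999 0.3097 0.031 ]
T [0.5398 0.3647 0.031 ]
T [0.5541 0.2707 0.031 ]
T [0.4433 0.346  0.031 ]
S [0.5003 0.3053 0.031 ]
S [0.5363 0.3652 0.031 ]
S [0.5545 0.2701 0.031 ]
S [0.4444 0.3449 0.031 ]
```

View pics/z3.png

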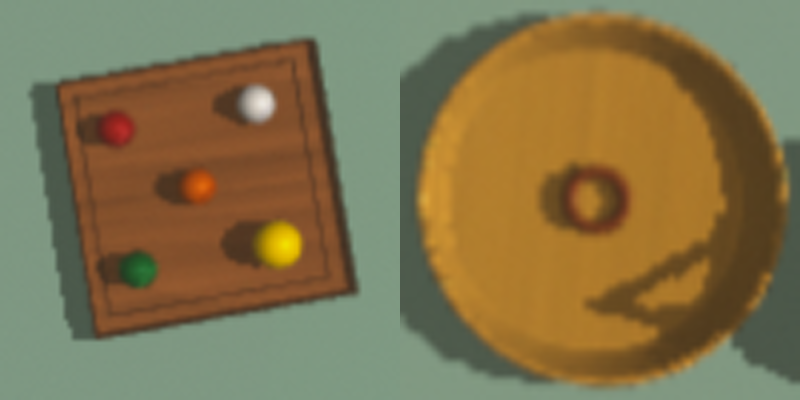

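```bash
cat > plan.py <<'E'
from h import *
from scipy.spatial.transform import Rotation as Rn
import math
def plan(x,y,z,yaw,step=3.5,cur=None):
    o=env.get_obs(); p=o['tool_pos']; R=Rn.from_euler('xyz',o['tool_rot'],degrees=True)
    Rt=Rn.from_euler('xyz',[180,0,yaw],degrees=True)
    rv=(R.inv()*Rt).as_rotvec(degrees=True); n=max(1,math.ceil(abs(rv).max()/7.1))
    print('t',round(o['time_s'],2),'pos',p.round(4),o['tool_rot'].round(2),'F',o['force'].round(1),'w',round(o['grip_width'],4))
    print('rot total',rv.round(2),'rows',n,(rv/n).round(2))
    d=Rt.inv().apply(np.array([x,y,z])-p)*100; n=max(1,math.ceil(np.linalg.norm(d)/step))
    print('shift total',d.round(2),'rows',n,(d/n).round(3))
E
python3 -c "
from plan import *
plan(.7025,-.0575,.15,109.9)"
```

```text
t 0.15 pos [ 0.1974 -0.619   0.2915] [-179.92    0.     17.7 ] F [0.1 0.2 0.1] w 0.087
rot total [-7.00e-02 -6.00e-02 -9.22e+01] rows 13 [-0.01 -0.   -7.09]
shift total [35.6  66.6  14.15] rows 22 [1.618 3.027 0.643]
```

Request:
drive_tool(
  commands=[
    [0,0,0,0,0,-7.09,0.55],
    [0,0,0,0,0,-7.09,0.55],
    [0,0,0,0,0,-7.09,0.55],
    [0,0,0,0,0,-7.09,0.55],
    [0,0,0,0,0,-7.09,0.55],
    [0,0,0,0,0,-7.09,0.55],
    [0,0,0,0,0,-7.09,0.55],
    [0,0,0,0,0,-7.09,0.55],
    [0,0,0,0,0,-7.09,0.55],
    [0,0,0,0,0,-7.09,0.55],
    [0,0,0,0,0,-7.09,0.55],
    [0,0,0,0,0,-7.09,0.55],
    [0,0,0,0,0,-7.09,0.55],
    [1.62,3.03,0.64,0,0,0,0.55],
    [1.62,3.03,0.64,0,0,0,0.55],
    [1.62,3.03,0.64,0,0,0,0.55],
    [1.62,3.03,0.64,0,0,0,0.55],
    [1.62,3.03,0.64,0,0,0,0.55],
    [1.62,3.03,0.64,0,0,0,0.55],
    [1.62,3.03,0.64,0,0,0,0.55],
  ],
)

```text
time_s: 1.82
tool_pos: [0.3592, -0.4391, 0.247]
tool_rot: [-180.0, -0.0, 109.8]
force: [1.0, -0.6, -0.9]
grip_width: 0.0482
```

Request:
drive_tool(
  commands=[
    [1.62,3.03,0.64,0,0,0,0.55],
    [1.62,3.03,0.64,0,0,0,0.55],
    [1.62,3.03,0.64,0,0,0,0.55],
    [1.62,3.03,0.64,0,0,0,0.55],
    [1.62,3.03,0.64,0,0,0,0.55],
    [1.62,3.03,0.64,0,0,0,0.55],
    [1.62,3.03,0.64,0,0,0,0.55],
    [1.62,3.03,0.64,0,0,0,0.55],
    [1.62,3.03,0.64,0,0,0,0.55],
    [1.62,3.03,0.64,0,0,0,0.55],
    [1.62,3.03,0.64,0,0,0,0.55],
    [1.62,3.03,0.64,0,0,0,0.55],
    [1.62,3.03,0.64,0,0,0,0.55],
    [1.62,3.03,0.64,0,0,0,0.55],
    [1.62,3.03,0.64,0,0,0,0.55],
    [0,0,0,0,0,0,0.55],
  ],
)

```text
time_s: 3.15
tool_pos: [0.7053, -0.0483, 0.1492]
tool_rot: [179.9, -0.4, 110.4]
force: [-0.9, 1.5, -0.0]
grip_width: 0.0481
```

```bash
python3 -c "
from plan import *
snap('wrist','w1.png')
plan(.7025,-.0575,.073,109.9)"
```

```text
t 3.2 pos [ 0.704  -0.0517  0.1497] [-179.99   -0.26  110.26] F [-0.  -0.2  1. ] w 0.0479
rot total [-0.01 -0.26  0.36] rows 1 [-0.01 -0.26  0.36]
shift total [-0.5  -0.34  7.67] rows 3 [-0.166 -0.113  2.555]
```

View pics/w1.png

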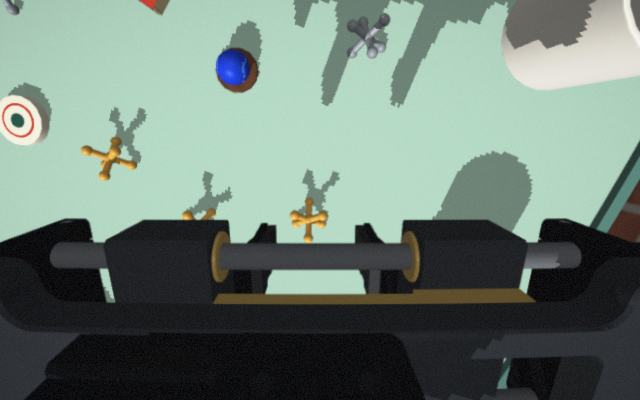

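The wrist view shows jack 1 centred between the fingers at (309,218), with the arm still settling. I'll let it settle and check with the wrist calibration.

Request:
drive_tool(
  commands=[
    [0,0,0,0,0,0,0.55],
    [0,0,0,0,0,0,0.55],
    [0,0,0,0,0,0,0.55],
  ],
)

```text
time_s: 3.45
tool_pos: [0.7029, -0.06, 0.1517]
tool_rot: [-180.0, 0.1, 109.7]
force: [-0.2, 0.7, 1.2]
grip_width: 0.0482
```

```bash
cat > wm.py <<'E'
from plan import *
def cen(c,lo,hi,amin=30,box=(0,0,640,400)):
    h=cv2.cvtColor(c['img'],cv2.COLOR_BGR2HSV);m=cv2.inRange(h,lo,hi)
    k=np.zeros_like(m);k[box[1]:box[3],box[0]:box[2]]=m[box[1]:box[3],box[0]:box[2]]
    n,l,st,ce=cv2.connectedComponentsWithStats(k)
    return [(st[i],ce[i]) for i in range(1,n) if st[i,4]>amin]
E
python3 -c "
from wm import *
c=snap('wrist','w2.png')
for s,e in cen(c,(8,120,80),(25,255,255)): print(s,e.round(1),at(c,*e,.013).round(4))
for s,e in cen(c,(105,120,30),(130,255,255)): print('blue',s,e.round(1),at(c,*e,.014).round(4))
plan(.7025,-.0575,.073,109.9)
"
```

```text
[225  49  38  29 280] [250.1  67.4] [0.6181 0.028  0.013 ]
[ 89 125  55  43 672] [116.2 145.7] [ 0.5309 -0.065   0.013 ]
[299 185  36  43 603] [316.2 205.5] [ 0.7022 -0.0576  0.013 ]
[191 196  32  24 374] [205.6 208.7] [ 0.6141 -0.0921  0.013 ]
[212 232  17  50 440] [218.1 256.4] [ 0.6355 -0.1316  0.013 ]
[402 232  18  50 426] [412.3 256.5] [ 0.7991 -0.0732  0.013 ]
[ 214  289  321   15 3326] [385.4 297.5] [ 0.7929 -0.1196  0.013 ]
blue [223  34  34  37 977] [239.3  52.2] [0.6076 0.0354 0.014 ]
t 3.5 pos [ 0.7029 -0.0599  0.1518] [-1.7998e+02  8.0000e-02  1.0971e+02] F [0.2 0.1 0.3] w 0.0478
rot total [-0.02  0.08 -0.19] rows 1 [-0.02  0.08 -0.19]
shift total [0.24 0.04 7.88] rows 3 [0.079 0.014 2.626]
```

View pics/w2.png

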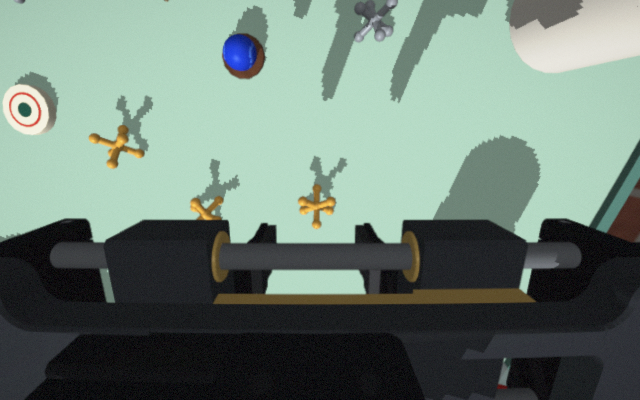

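Wrist and fixed cameras agree: jack 1 is at (0.702,-0.058). Next I descend and grip.

Request:
drive_tool(
  commands=[
    [0.1,0.0,2.0,0,0,0,0.55],
    [0.1,0.0,2.0,0,0,0,0.55],
    [0,0,1.8,0,0,0,0.55],
    [0,0,1.2,0,0,0,0.55],
    [0,0,0.7,0,0,0,0.55],
    [0,0,0,0,0,0,0.55],
    [0,0,0,0,0,0,0.55],
    [0,0,0,0,0,0,0.2],
    [0,0,0,0,0,0,0.2],
    [0,0,0,0,0,0,0.2],
    [0,0,0,0,0,0,0.2],
    [0,0,0,0,0,0,0.2],
    [0,0,0,0,0,0,0.2],
  ],
  force=12,
)

```text
time_s: 4.58
tool_pos: [0.7031, -0.0557, 0.0752]
tool_rot: [179.9, 0.0, 109.9]
force: [0.8, -0.4, 3.0]
grip_width: 0.0287
```

```bash
python3 -c "
from plan import *
plan(.4888,-.3373,.15,97.6)"
```

```text
t 4.58 pos [ 0.7031 -0.0557  0.0752] [1.7994e+02 3.0000e-02 1.0986e+02] F [ 0.8 -0.4  3. ] w 0.0287
rot total [ 0.06  0.03 12.26] rows 2 [0.03 0.01 6.13]
shift total [-25.08 -24.97  -7.48] rows 11 [-2.28 -2.27 -0.68]
```

Request:
drive_tool(
  commands=[
    [0,0,-2.0,0,0,0,0.2],
    [0,0,-2.5,0,0,0,0.2],
    [0,0,-3.0,0,0,6.13,0.2],
    [0,0,0,0,0,6.13,0.2],
    [-2.0,-2.0,0,0,0,0,0.2],
    [-2.5,-2.5,0,0,0,0,0.2],
    [-2.5,-2.5,0,0,0,0,0.2],
    [-2.5,-2.5,0,0,0,0,0.2],
    [-2.5,-2.5,0,0,0,0,0.2],
    [-2.5,-2.5,0,0,0,0,0.2],
    [-2.5,-2.5,0,0,0,0,0.2],
    [-2.5,-2.5,0,0,0,0,0.2],
    [-2.5,-2.5,0,0,0,0,0.2],
    [-1.5,-1.5,0,0,0,0,0.2],
    [-1.0,-1.0,0,0,0,0,0.2],
    [-0.6,-0.5,0,0,0,0,0.2],
    [0,0,0,0,0,0,0.2],
    [0,0,0,0,0,0,0.2],
    [0,0,0,0,0,0,0.2],
    [0,0,0,0,0,0,0.2],
  ],
)

```text
time_s: 6.25
tool_pos: [0.4893, -0.3358, 0.1495]
tool_rot: [180.0, -0.0, 97.8]
force: [0.1, 0.1, 0.2]
grip_width: 0.0286
```

```bash
python3 -c "
from plan import *
snap('wrist','w3.png')
plan(.4888,-.3373,.081,97.6)"
```

```text
t 6.3 pos [ 0.4892 -0.336   0.1495] [ 1.7997e+02 -2.0000e-02  9.7760e+01] F [-0.6 -0.4  0.1] w 0.0288
rot total [ 0.03 -0.02  0.16] rows 1 [ 0.03 -0.02  0.16]
shift total [-0.12 -0.06  6.85] rows 2 [-0.061 -0.028  3.424]
```

View pics/w3.png

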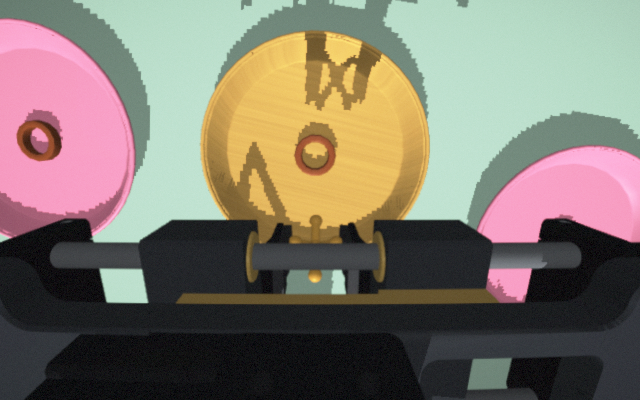

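Jack is held upright between the fingers (316,245), and the dish ring is at (315,155). Checking the dish centre from this view, then lowering.

```bash
python3 -c "
from h import *
c=load('w3.png');print(at(c,315,154.5,.012))"
```

```text
[ 0.48247089 -0.2906508   0.012     ]
```

Request:
drive_tool(
  commands=[
    [-0.1,0,1.5,0,0,0,0.2],
    [0,-0.1,1.8,0,0,0,0.2],
    [0,0,1.5,0,0,0,0.2],
    [0,0,1.0,0,0,0,0.2],
    [0,0,0.7,0,0,0,0.2],
    [0,0,0.35,0,0,0,0.2],
    [0,0,0,0,0,0,0.2],
    [0,0,0,0,0,0,0.2],
    [0,0,0,0,0,0,0.2],
    [0,0,0,0,0,0,0.2],
  ],
)

```text
time_s: 7.13
tool_pos: [0.4877, -0.339, 0.0818]
tool_rot: [179.9, 0.1, 97.6]
force: [0.4, -0.6, 1.0]
grip_width: 0.0287
```

Request:
drive_tool(
  commands=[
    [0,0,0.15,0,0,0,0.2],
    [0,0,0,0,0,0,0.36],
    [0,0,0,0,0,0,0.42],
    [0,0,0,0,0,0,0.48],
    [0,0,0,0,0,0,0.48],
    [0,0,-1.0,0,0,0,0.48],
    [0,0,-2.5,0,0,0,0.5],
    [0,0,-3.3,0,0,0,0.55],
    [0,0,0,0,0,0,0.55],
    [0,0,0,0,0,0,0.55],
  ],
)

```text
time_s: 7.97
tool_pos: [0.4888, -0.3396, 0.1506]
tool_rot: [179.8, 0.2, 97.6]
force: [-0.4, -0.9, -0.2]
grip_width: 0.0471
```

```bash
python3 -c "
from plan import *
snap('wrist','w4.png')
plan(.6150,-.0962,.15,6.2)"
```

```text
t 8.02 pos [ 0.4877 -0.3391  0.1488] [1.7992e+02 1.1000e-01 9.7600e+01] F [-0.3  0.4 -0.3] w 0.0476
rot total [1.50e-01 2.00e-02 9.14e+01] rows 13 [0.01 0.   7.03]
shift total [ 15.28 -22.77  -0.12] rows 8 [ 1.91  -2.846 -0.015]
```

View pics/w4.png

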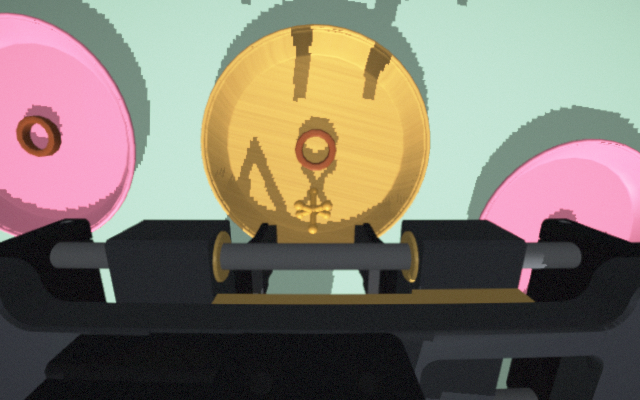

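Jack 1 stands in the dish at (313,212), clear of the ring. On to jack 2.

Request:
drive_tool(
  commands=[
    [0,0,0,0,0,7.03,0.55],
    [0,0,0,0,0,7.03,0.55],
    [0,0,0,0,0,7.03,0.55],
    [0,0,0,0,0,7.03,0.55],
    [0,0,0,0,0,7.03,0.55],
    [0,0,0,0,0,7.03,0.55],
    [0,0,0,0,0,7.03,0.55],
    [0,0,0,0,0,7.03,0.55],
    [0,0,0,0,0,7.03,0.55],
    [0,0,0,0,0,7.03,0.55],
    [0,0,0,0,0,7.03,0.55],
    [0,0,0,0,0,7.03,0.55],
    [0,0,0,0,0,7.03,0.55],
    [0,0,0,0,0,0,0.55],
  ],
)

```text
time_s: 9.18
tool_pos: [0.4865, -0.3383, 0.1462]
tool_rot: [-179.9, 0.1, 6.0]
force: [0.0, 0.1, -0.1]
grip_width: 0.0475
```

Request:
drive_tool(
  commands=[
    [1.7,-2.5,0,0,0,0,0.55],
    [1.9,-2.85,0,0,0,0,0.55],
    [1.9,-2.85,0,0,0,0,0.55],
    [1.9,-2.85,0,0,0,0,0.55],
    [1.9,-2.85,0,0,0,0,0.55],
    [1.9,-2.85,0,0,0,0,0.55],
    [1.9,-2.85,0,0,0,0,0.55],
    [1.1,-1.6,0,0,0,0,0.55],
    [0.8,-1.1,0,0,0,0,0.55],
    [0.3,-0.5,0,0,0,0,0.55],
    [0,0,0,0,0,0,0.55],
    [0,0,0,0,0,0,0.55],
    [0,0,0,0,0,0,0.55],
    [0,0,0,0,0,0,0.55],
  ],
)

```text
time_s: 10.35
tool_pos: [0.614, -0.0977, 0.1473]
tool_rot: [179.9, 0.0, 6.1]
force: [-0.2, -0.2, 0.0]
grip_width: 0.0478
```

```bash
python3 -c "
from wm import *
c=snap('wrist','w5.png')
for s,e in cen(c,(8,120,80),(25,255,255)): print(s,e.round(1),at(c,*e,.013).round(4))
plan(.6150,-.0962,.073,6.2)"
```

```text
[605 100  35  40 556] [622.2 119.5] [ 0.7144 -0.3362  0.013 ]
[296 191  36  33 631] [313.2 208. ] [ 0.6149 -0.0962  0.013 ]
[212 232  17  50 456] [218.3 256. ] [ 0.5626 -0.0179  0.013 ]
[403 232  17  50 434] [412.4 256.9] [ 0.5795 -0.1874  0.013 ]
[ 214  271  321   33 3661] [383.9 296.5] [ 0.5381 -0.169   0.013 ]
[103 279  12  20  71] [108.1 288.8] [0.518  0.0836 0.013 ]
[497 358  15  31 267] [504.1 373.3] [ 0.4614 -0.3067  0.013 ]
t 10.4 pos [ 0.6142 -0.0974  0.1474] [1.7995e+02 2.0000e-02 6.0800e+00] F [-0.2 -0.2 -0.5] w 0.0481
rot total [ 0.05  0.02 -0.12] rows 1 [ 0.05  0.02 -0.12]
shift total [ 0.1  -0.11  7.44] rows 3 [ 0.033 -0.038  2.482]
```

View pics/w5.png

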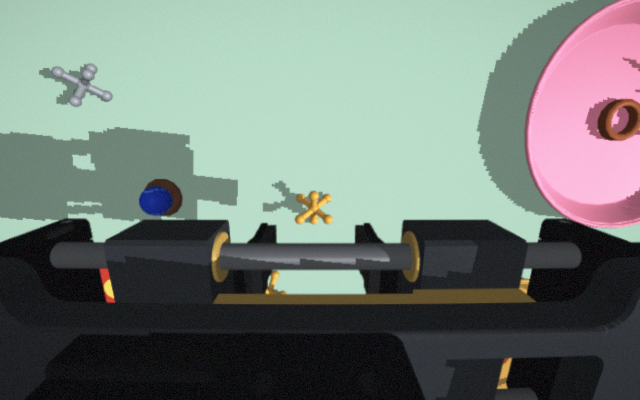

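Jack 2 is at (313,208), matching (0.615,-0.096).

Request:
drive_tool(
  commands=[
    [0.1,-0.1,2.0,0,0,0,0.55],
    [0,0,2.0,0,0,0,0.55],
    [0,0,1.6,0,0,0,0.55],
    [0,0,1.2,0,0,0,0.55],
    [0,0,0.7,0,0,0,0.55],
    [0,0,0,0,0,0,0.55],
    [0,0,0,0,0,0,0.55],
    [0,0,0,0,0,0,0.2],
    [0,0,0,0,0,0,0.2],
    [0,0,0,0,0,0,0.2],
    [0,0,0,0,0,0,0.2],
    [0,0,0,0,0,0,0.2],
    [0,0,-2.0,0,0,0,0.2],
    [0,0,-2.5,0,0,0,0.2],
    [0,0,-3.0,0,0,0,0.2],
    [0,0,0,0,0,0,0.2],
    [0,0,0,0,0,0,0.2],
  ],
)

```text
time_s: 11.82
tool_pos: [0.6168, -0.0945, 0.1497]
tool_rot: [179.9, -0.2, 6.2]
force: [-1.1, 0.1, -0.1]
grip_width: 0.0292
```

```bash
python3 -c "
from plan import *
plan(.4351,-.2925,.15,2.4)"
```

```text
t 11.82 pos [ 0.6168 -0.0945  0.1497] [179.92  -0.24   6.21] F [-1.1  0.1 -0.1] w 0.0292
rot total [ 0.07 -0.24  3.81] rows 1 [ 0.07 -0.24  3.81]
shift total [-18.99  19.02  -0.03] rows 8 [-2.374  2.378 -0.004]
```

Request:
drive_tool(
  commands=[
    [0,0,0,0,0,3.8,0.2],
    [-2.0,2.0,0,0,0,0,0.2],
    [-2.4,2.4,0,0,0,0,0.2],
    [-2.4,2.4,0,0,0,0,0.2],
    [-2.4,2.4,0,0,0,0,0.2],
    [-2.4,2.4,0,0,0,0,0.2],
    [-2.4,2.4,0,0,0,0,0.2],
    [-2.0,2.0,0,0,0,0,0.2],
    [-1.5,1.5,0,0,0,0,0.2],
    [-0.9,0.9,0,0,0,0,0.2],
    [-0.4,0.4,0,0,0,0,0.2],
    [0,0,0,0,0,0,0.2],
    [0,0,0,0,0,0,0.2],
    [0,0,0,0,0,0,0.2],
    [0,0,0,0,0,0,0.2],
    [0,0,0,0,0,0,0.2],
  ],
)

```text
time_s: 13.15
tool_pos: [0.4364, -0.2892, 0.1473]
tool_rot: [-180.0, -0.0, 2.5]
force: [-0.2, 0.2, 0.6]
grip_width: 0.029
```

```bash
python3 -c "
from plan import *
snap('wrist','w6.png')
plan(.4351,-.2925,.081,2.4)"
```

```text
t 13.2 pos [ 0.4362 -0.2893  0.1474] [-179.99   -0.      2.51] F [-0.2 -0.5 -0.1] w 0.0292
rot total [-0.01 -0.    0.11] rows 1 [-0.01 -0.    0.11]
shift total [-0.13  0.31  6.64] rows 2 [-0.063  0.156  3.319]
```

View pics/w6.png

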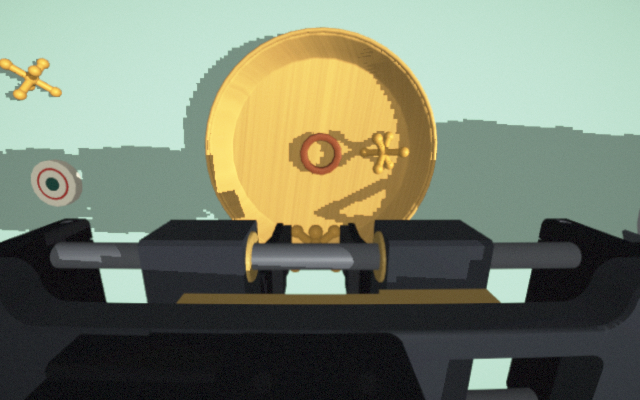

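Jack 2 is held at (317,240) above the near side of the dish; jack 1 is at (385,153) beside the ring.

Request:
drive_tool(
  commands=[
    [-0.1,0.3,1.5,0,0,0,0.2],
    [0,0,1.8,0,0,0,0.2],
    [0,0,1.3,0,0,0,0.2],
    [0,0,1.0,0,0,0,0.2],
    [0,0,0.7,0,0,0,0.2],
    [0,0,0.4,0,0,0,0.2],
    [0,0,0,0,0,0,0.2],
    [0,0,0,0,0,0,0.2],
    [0,0,0,0,0,0,0.2],
    [0,0,0,0,0,0,0.36],
    [0,0,0,0,0,0,0.42],
    [0,0,0,0,0,0,0.48],
    [0,0,0,0,0,0,0.48],
    [0,0,-1.0,0,0,0,0.48],
    [0,0,-2.5,0,0,0,0.5],
    [0,0,-3.3,0,0,0,0.55],
    [0,0,0,0,0,0,0.55],
    [0,0,0,0,0,0,0.55],
    [0,0,0,0,0,0,0.55],
  ],
)

```text
time_s: 14.78
tool_pos: [0.4347, -0.2932, 0.1489]
tool_rot: [180.0, -0.0, 2.4]
force: [-0.7, -1.2, -0.7]
grip_width: 0.0475
```

```bash
python3 -c "
from plan import *
snap('wrist','w7.png')
plan(.5322,-.0647,.15,48.1)"
```

```text
t 14.83 pos [ 0.4342 -0.2929  0.1481] [-1.7998e+02  5.0000e-02  2.4100e+00] F [-0.1 -0.5  0.3] w 0.0475
rot total [-4.000e-02  4.000e-02 -4.569e+01] rows 7 [-0.01  0.01 -6.53]
shift total [23.53 -7.95 -0.19] rows 8 [ 2.941 -0.994 -0.024]
```

View pics/w7.png

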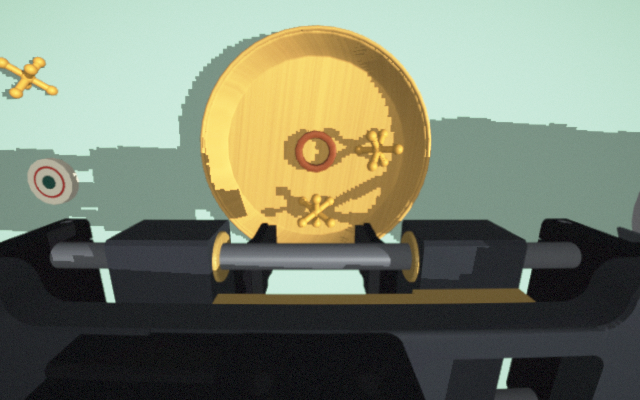

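Jack 2 is in the dish at (317,210) and jack 1 at (378,150). Next is jack 3.

Request:
drive_tool(
  commands=[
    [0,0,0,0,0,-6.53,0.55],
    [0,0,0,0,0,-6.53,0.55],
    [0,0,0,0,0,-6.53,0.55],
    [0,0,0,0,0,-6.53,0.55],
    [0,0,0,0,0,-6.53,0.55],
    [0,0,0,0,0,-6.53,0.55],
    [0,0,0,0,0,-6.53,0.55],
    [2.5,-0.8,0,0,0,0,0.55],
    [3.0,-1.0,0,0,0,0,0.55],
    [3.0,-1.0,0,0,0,0,0.55],
    [3.0,-1.0,0,0,0,0,0.55],
    [3.0,-1.0,0,0,0,0,0.55],
    [3.0,-1.0,0,0,0,0,0.55],
    [2.5,-0.9,0,0,0,0,0.55],
    [1.8,-0.65,0,0,0,0,0.55],
    [1.1,-0.4,0,0,0,0,0.55],
    [0.6,-0.2,0,0,0,0,0.55],
    [0,0,0,0,0,0,0.55],
    [0,0,0,0,0,0,0.55],
    [0,0,0,0,0,0,0.55],
  ],
)

```text
time_s: 16.5
tool_pos: [0.5319, -0.0669, 0.1481]
tool_rot: [-180.0, 0.1, 48.0]
force: [-0.1, 0.1, -0.2]
grip_width: 0.048
```

```bash
python3 -c "
from wm import *
c=snap('wrist','w8.png')
for s,e in cen(c,(8,120,80),(25,255,255),box=(200,100,450,230)): print(s,e.round(1),at(c,*e,.013).round(4))
plan(.5322,-.0647,.073,48.1)"
```

```text
[297 190  36  33 612] [314.1 207.1] [ 0.5319 -0.0648  0.013 ]
t 16.55 pos [ 0.5319 -0.0669  0.1482] [1.800e+02 6.000e-02 4.798e+01] F [-0.  -0.3  0.2] w 0.0478
rot total [ 0.    0.06 -0.12] rows 1 [ 0.    0.06 -0.12]
shift total [ 0.18 -0.13  7.52] rows 3 [ 0.06  -0.042  2.508]
```

View pics/w8.png

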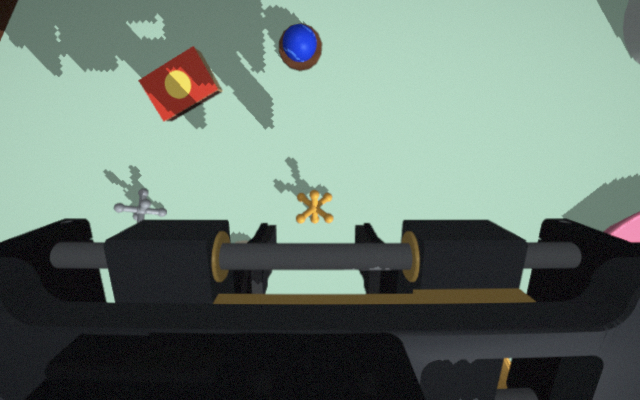

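Jack 3 is at (314,207), agreeing with (0.532,-0.065). I'll grip it.

Request:
drive_tool(
  commands=[
    [0.15,-0.1,2.0,0,0,0,0.55],
    [0,0,2.0,0,0,0,0.55],
    [0,0,1.7,0,0,0,0.55],
    [0,0,1.2,0,0,0,0.55],
    [0,0,0.7,0,0,0,0.55],
    [0,0,0,0,0,0,0.55],
    [0,0,0,0,0,0,0.55],
    [0,0,0,0,0,0,0.2],
    [0,0,0,0,0,0,0.2],
    [0,0,0,0,0,0,0.2],
    [0,0,0,0,0,0,0.2],
    [0,0,0,0,0,0,0.2],
    [0,0,-2.0,0,0,0,0.2],
    [0,0,-2.5,0,0,0,0.2],
    [0,0,-3.1,0,0,0,0.2],
    [0,0,0,0,0,-1.9,0.2],
    [0,0,0,0,0,0,0.2],
    [0,0,0,0,0,0,0.2],
    [0,0,0,0,0,0,0.2],
  ],
)

```text
time_s: 18.13
tool_pos: [0.5318, -0.0633, 0.1473]
tool_rot: [-179.9, 0.1, 50.0]
force: [0.0, -0.2, 0.2]
grip_width: 0.0294
```

```bash
python3 -c "
from plan import *
plan(.5121,-.2553,.15,50)"
```

```text
t 18.13 pos [ 0.5318 -0.0633  0.1473] [-1.799e+02  7.000e-02  4.998e+01] F [ 0.  -0.2  0.2] w 0.0294
rot total [-0.1   0.07 -0.02] rows 1 [-0.1   0.07 -0.02]
shift total [-15.97  10.83  -0.27] rows 6 [-2.662  1.805 -0.044]
```

Request:
drive_tool(
  commands=[
    [-2.0,1.35,0,0,0,0,0.2],
    [-2.6,1.75,0,0,0,0,0.2],
    [-2.6,1.75,0,0,0,0,0.2],
    [-2.6,1.75,0,0,0,0,0.2],
    [-2.4,1.65,0,0,0,0,0.2],
    [-1.8,1.2,0,0,0,0,0.2],
    [-1.2,0.8,0,0,0,0,0.2],
    [-0.7,0.5,0,0,0,0,0.2],
    [0,0,0,0,0,0,0.2],
    [0,0,0,0,0,0,0.2],
    [0,0,0,0,0,0,0.2],
    [0,0,0,0,0,0,0.2],
    [0,0,0,0,0,0,0.2],
  ],
)

```text
time_s: 19.22
tool_pos: [0.5133, -0.2527, 0.1485]
tool_rot: [-180.0, -0.0, 50.2]
force: [-0.7, -0.4, -0.4]
grip_width: 0.0295
```

```bash
python3 -c "
from plan import *
plan(.5121,-.2553,.081,50)"
```

```text
t 19.22 pos [ 0.5133 -0.2527  0.1485] [-1.800e+02 -1.000e-02  5.016e+01] F [-0.7 -0.4 -0.4] w 0.0295
rot total [-0.   -0.01  0.16] rows 1 [-0.   -0.01  0.16]
shift total [-0.28  0.07  6.75] rows 2 [-0.138  0.034  3.377]
```

Request:
drive_tool(
  commands=[
    [-0.2,0.1,1.5,0,0,0,0.2],
    [0,0,1.8,0,0,0,0.2],
    [0,0,1.4,0,0,0,0.2],
    [0,0,1.0,0,0,0,0.2],
    [0,0,0.7,0,0,0,0.2],
    [0,0,0.4,0,0,0,0.2],
    [0,0,0,0,0,0,0.2],
    [0,0,0,0,0,0,0.2],
    [0,0,0,0,0,0,0.2],
    [0,0,0,0,0,0,0.36],
    [0,0,0,0,0,0,0.42],
    [0,0,0,0,0,0,0.48],
    [0,0,0,0,0,0,0.48],
    [0,0,-1.0,0,0,0,0.48],
    [0,0,-2.5,0,0,0,0.5],
    [0,0,-3.3,0,0,0,0.55],
    [0,0,-1.0,0,0,0,0.55],
    [0,0,0,0,0,0,0.55],
    [0,0,0,0,0,0,0.55],
  ],
)

```text
time_s: 20.8
tool_pos: [0.5127, -0.2566, 0.1593]
tool_rot: [179.9, -0.0, 50.0]
force: [-0.1, 0.5, -0.0]
grip_width: 0.0474
```

```bash
python3 -c "
from plan import *
snap('wrist','w9.png')
plan(.4595,.2523,.16,82)"
```

```text
t 20.85 pos [ 0.5119 -0.2563  0.1581] [-1.7997e+02  3.0000e-02  5.0020e+01] F [ 0.2 -1.2 -0.8] w 0.0474
rot total [-4.000e-02  2.000e-02 -3.198e+01] rows 5 [-0.01  0.   -6.4 ]
shift total [ 49.64 -12.27  -0.19] rows 15 [ 3.309 -0.818 -0.013]
```

View pics/w9.png

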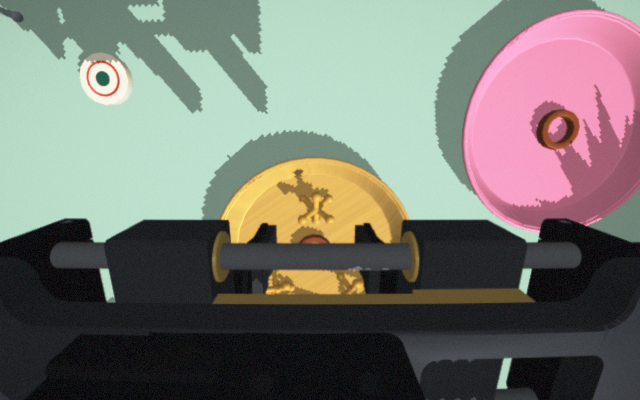

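All three jacks are in the dish, with jack 3 at (315,208). I go to the ball keeping yaw 50.

```bash
python3 -c "
from plan import *
plan(.4595,.2523,.17,50)"
```

```text
t 20.85 pos [ 0.5119 -0.2563  0.1581] [-1.7997e+02  3.0000e-02  5.0020e+01] F [ 0.2 -1.2 -0.8] w 0.0474
rot total [-0.03  0.03  0.02] rows 1 [-0.03  0.03  0.02]
shift total [ 35.59 -36.71  -1.19] rows 15 [ 2.373 -2.447 -0.08 ]
```

Request:
drive_tool(
  commands=[
    [1.5,-1.6,-0.3,0,0,0,0.55],
    [2.2,-2.3,-0.3,0,0,0,0.55],
    [2.6,-2.7,-0.3,0,0,0,0.55],
    [2.6,-2.7,-0.3,0,0,0,0.55],
    [2.6,-2.7,0,0,0,0,0.55],
    [2.6,-2.7,0,0,0,0,0.55],
    [2.6,-2.7,0,0,0,0,0.55],
    [2.6,-2.7,0,0,0,0,0.55],
    [2.6,-2.7,0,0,0,0,0.55],
    [2.6,-2.7,0,0,0,0,0.55],
    [2.6,-2.7,0,0,0,0,0.55],
    [2.6,-2.7,0,0,0,0,0.55],
    [2.2,-2.3,0,0,0,0,0.55],
    [1.7,-1.7,0,0,0,0,0.55],
    [1.1,-1.1,0,0,0,0,0.55],
    [0.6,-0.6,0,0,0,0,0.55],
    [0.3,-0.3,0,0,0,0,0.55],
    [0,0,0,0,0,0,0.55],
    [0,0,0,0,0,0,0.55],
    [0,0,0,0,0,0,0.55],
  ],
)

```text
time_s: 22.52
tool_pos: [0.4587, 0.2518, 0.17]
tool_rot: [180.0, 0.1, 49.9]
force: [-0.6, 0.1, 0.5]
grip_width: 0.048
```

Request:
drive_tool(
  commands=[
    [0,0,0,0,0,0,0.55],
    [0,0,0,0,0,0,0.55],
  ],
)

```text
time_s: 22.68
tool_pos: [0.4587, 0.2524, 0.1704]
tool_rot: [180.0, 0.0, 49.9]
force: [-0.3, 0.4, 0.9]
grip_width: 0.0479
```

```bash
python3 -c "
from wm import *
c=snap('wrist','w10.png')
for s,e in cen(c,(22,150,120),(33,255,255)): print(s,e.round(1),at(c,*e,.035).round(4))
plan(.4595,.2523,.094,50)"
```

```text
[ 299  190   37   38 1112] [316.8 208.5] [0.4597 0.2521 0.035 ]
t 22.73 pos [0.4586 0.2527 0.1705] [1.7997e+02 1.0000e-02 4.9950e+01] F [0.2 0.8 0.1] w 0.0479
rot total [ 0.03  0.01 -0.05] rows 1 [ 0.03  0.01 -0.05]
shift total [0.03 0.09 7.65] rows 3 [0.01  0.03  2.548]
```

View pics/w10.png

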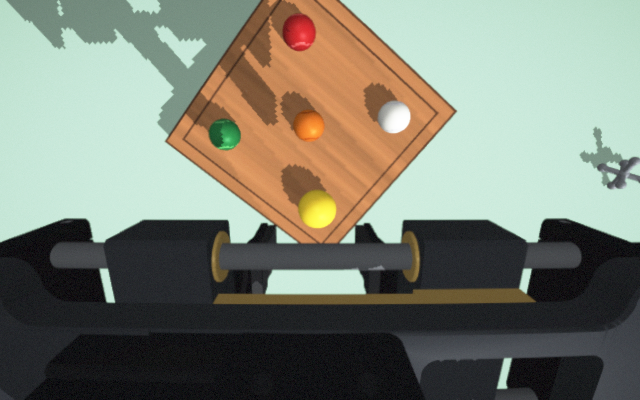

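The ball is at (317,208), i.e. (0.460,0.252), matching. The board's five hollows are clear of the finger paths. I'll grip it.

Request:
drive_tool(
  commands=[
    [0.0,0.1,2.0,0,0,0,0.55],
    [0,0,2.0,0,0,0,0.55],
    [0,0,1.6,0,0,0,0.55],
    [0,0,1.2,0,0,0,0.55],
    [0,0,0.6,0,0,0,0.55],
    [0,0,0.2,0,0,0,0.55],
    [0,0,0,0,0,0,0.55],
    [0,0,0,0,0,0,0.55],
    [0,0,0,0,0,0,0.55],
  ],
  force=10,
)

```text
time_s: 23.48
tool_pos: [0.4597, 0.2532, 0.0953]
tool_rot: [179.9, -0.1, 50.0]
force: [0.6, 0.2, -0.3]
grip_width: 0.048
```

Request:
drive_tool(
  commands=[
    [0,0,0,0,0,0,0.2],
    [0,0,0,0,0,0,0.2],
    [0,0,0,0,0,0,0.2],
    [0,0,0,0,0,0,0.2],
    [0,0,0,0,0,0,0.2],
  ],
  force=10,
)

```text
time_s: 23.9
tool_pos: [0.4597, 0.2526, 0.0948]
tool_rot: [179.9, -0.0, 50.0]
force: [1.9, -0.7, 1.7]
grip_width: 0.0311
```

```bash
python3 -c "
from plan import *
snap('wrist','w11.png')
plan(.4825,-.2905,.17,50)"
```

```text
t 23.95 pos [0.4597 0.2526 0.0948] [ 1.7994e+02 -3.0000e-02  5.0000e+01] F [ 1.  -1.4  1.8] w 0.0305
rot total [ 0.06 -0.03  0.  ] rows 1 [ 0.06 -0.03  0.  ]
shift total [-40.14  36.66  -7.52] rows 16 [-2.509  2.291 -0.47 ]
```

View pics/w11.png

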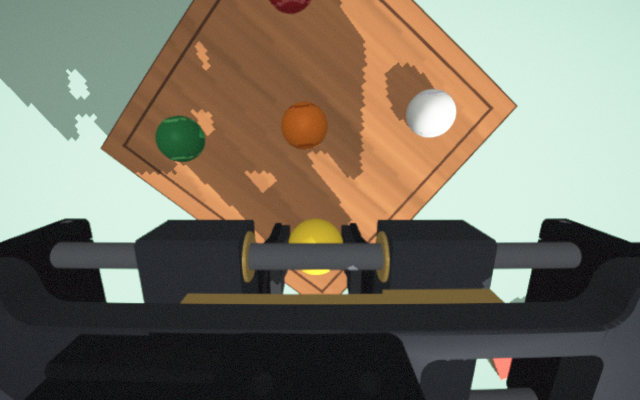

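The ball is between the fingers at (316,247), width 31 mm. Lifting.

Request:
drive_tool(
  commands=[
    [0,0,-0.8,0,0,0,0.2],
    [0,0,-1.7,0,0,0,0.2],
    [0,0,-2.5,0,0,0,0.2],
    [0,0,-2.5,0,0,0,0.2],
    [0,0,0,0,0,0,0.2],
    [0,0,0,0,0,0,0.2],
  ],
  force=12,
)

```text
time_s: 24.45
tool_pos: [0.4597, 0.2535, 0.1711]
tool_rot: [179.9, -0.1, 50.0]
force: [0.0, -0.5, -0.1]
grip_width: 0.0309
```

Request:
drive_tool(
  commands=[
    [-1.4,1.3,0,0,0,0,0.2],
    [-2.1,1.9,0,0,0,0,0.2],
    [-2.5,2.3,0,0,0,0,0.2],
    [-2.5,2.3,0,0,0,0,0.2],
    [-2.5,2.3,0,0,0,0,0.2],
    [-2.5,2.3,0,0,0,0,0.2],
    [-2.5,2.3,0,0,0,0,0.2],
    [-2.5,2.3,0,0,0,0,0.2],
    [-2.5,2.3,0,0,0,0,0.2],
    [-2.5,2.3,0,0,0,0,0.2],
    [-2.5,2.3,0,0,0,0,0.2],
    [-2.5,2.3,0,0,0,0,0.2],
    [-2.5,2.3,0,0,0,0,0.2],
    [-2.5,2.3,0,0,0,0,0.2],
    [-2.2,2.0,0,0,0,0,0.2],
    [-1.7,1.5,0,0,0,0,0.2],
    [-1.2,1.0,0,0,0,0,0.2],
    [-0.8,0.7,0,0,0,0,0.2],
    [-0.3,0.3,0,0,0,0,0.2],
    [0,0,0,0,0,0,0.2],
  ],
)

```text
time_s: 26.12
tool_pos: [0.4821, -0.2844, 0.1689]
tool_rot: [-179.9, -0.0, 50.0]
force: [-0.2, 0.2, -0.2]
grip_width: 0.031
```

Request:
drive_tool(
  commands=[
    [0,0,0,0,0,0,0.2],
    [0,0,0,0,0,0,0.2],
    [0,0,0,0,0,0,0.2],
    [0,0,0,0,0,0,0.2],
  ],
)

```text
time_s: 26.45
tool_pos: [0.4825, -0.2836, 0.1696]
tool_rot: [180.0, -0.0, 50.1]
force: [0.2, -0.4, -1.5]
grip_width: 0.0311
```

```bash
python3 -c "
from plan import *
snap('wrist','w12.png');snap('scene','s12.png');snap('top','t12.png')
plan(.4825,-.2905,.084,50)"
```

```text
t 26.6 pos [ 0.4823 -0.2842  0.1696] [1.7999e+02 1.0000e-02 5.0060e+01] F [ 0.1 -0.9 -0.1] w 0.0308
rot total [0.01 0.01 0.06] rows 1 [0.01 0.01 0.06]
shift total [-0.47  0.42  8.56] rows 3 [-0.157  0.138  2.853]
```

View pics/w12.png

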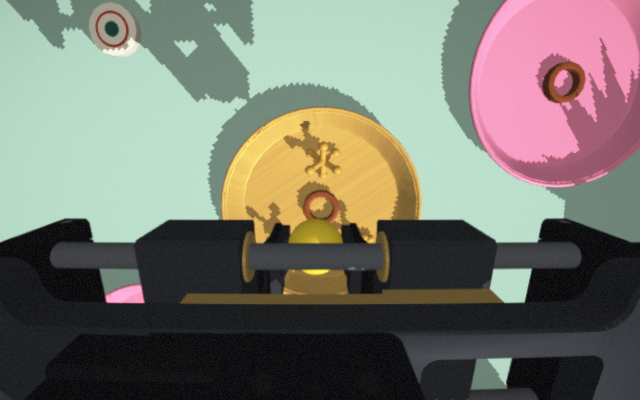

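View pics/s12.png

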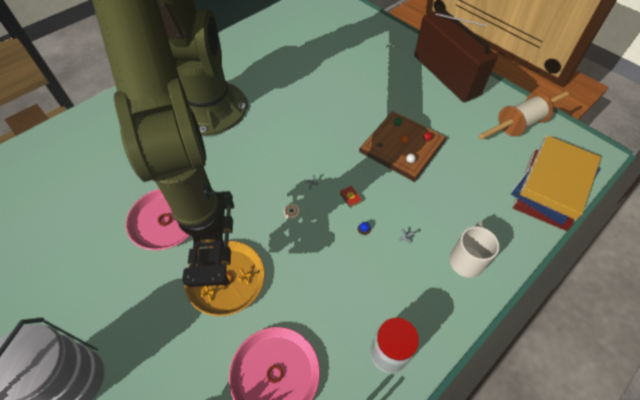

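The ball is held at (316,247), with the ring behind it at (321,207). I'll measure the ring by ellipse to fine-tune the centre.

```bash
python3 -c "
from h import *
for f in('w12.png','w7.png','w6.png','w4.png'):
  c=load(f);h=cv2.cvtColor(c['img'],cv2.COLOR_BGR2HSV)
  u0,v0,u1,v1=dict(zip(('w12.png','w7.png','w6.png','w4.png'),((295,185,345,219),(285,120,345,180),(290,125,350,185),(285,120,345,180))))[f]
  i=h[v0:v1,u0:u1];m=cv2.inRange(i,(0,110,40),(11,255,200))
  q=max(cv2.findContours(m,cv2.RETR_EXTERNAL,cv2.CHAIN_APPROX_NONE)[0],key=cv2.contourArea)[:,0]
  w=np.array([at(c,u+u0,v+v0,.012)[:2] for u,v in q])
  if f=='w12.png': w=w[[v+v0<216 for u,v in q]]
  A=np.c_[2*w,np.ones(len(w))];r=np.linalg.lstsq(A,(w**2).sum(1),rcond=None)[0];print(f,len(w),r[:2],np.sqrt(r[2]+r[0]**2+r[1]**2))
"
```

```text
w12.png 115 [ 0.48349323 -0.28971621] 0.013585333903427877
w7.png 113 [ 0.48245366 -0.29125181] 0.015577681953432726
w6.png 114 [ 0.48250664 -0.29121809] 0.015640833670090202
w4.png 111 [ 0.48220053 -0.2910904 ] 0.015630946371385762
```

Request:
drive_tool(
  commands=[
    [-0.25,0.2,1.5,0,0,0,0.2],
    [-0.25,0.25,1.8,0,0,0,0.2],
    [0,0,1.2,0,0,0,0.2],
    [0,0,0.8,0,0,0,0.2],
    [0,0,0,0,0,0,0.2],
    [0,0,0,0,0,0,0.2],
    [0,0,0,0,0,0,0.2],
    [0,0,0,0,0,0,0.2],
  ],
)

```text
time_s: 27.27
tool_pos: [0.4831, -0.2915, 0.1174]
tool_rot: [179.9, -0.0, 50.0]
force: [0.7, -0.1, 0.7]
grip_width: 0.031
```

```bash
python3 -c "
from plan import *
plan(.4825,-.2908,.084,50)"
```

```text
t 27.27 pos [ 0.4831 -0.2915  0.1174] [ 1.799e+02 -1.000e-02  5.004e+01] F [ 0.7 -0.1  0.7] w 0.031
rot total [ 0.1  -0.01  0.04] rows 1 [ 0.1  -0.01  0.04]
shift total [ 0.02 -0.09  3.34] rows 1 [ 0.015 -0.092  3.345]
```

Request:
drive_tool(
  commands=[
    [0,-0.05,1.0,0,0,0,0.2],
    [0,0,0.9,0,0,0,0.2],
    [0,0,0.7,0,0,0,0.2],
    [0,0,0.4,0,0,0,0.2],
    [0,0,0.2,0,0,0,0.2],
    [0,0,0.1,0,0,0,0.2],
    [0,0,0,0,0,0,0.2],
    [0,0,0,0,0,0,0.2],
    [0,0,0,0,0,0,0.2],
    [0,0,0,0,0,0,0.2],
  ],
)

```text
time_s: 28.1
tool_pos: [0.4822, -0.2911, 0.0836]
tool_rot: [180.0, 0.0, 50.0]
force: [-0.8, -0.7, 0.1]
grip_width: 0.0312
```

Request:
drive_tool(
  commands=[
    [0,0,0.05,0,0,0,0.36],
    [0,0,0,0,0,0,0.38],
    [0,0,0,0,0,0,0.41],
    [0,0,0,0,0,0,0.44],
    [0,0,0,0,0,0,0.47],
    [0,0,0,0,0,0,0.47],
    [0,0,-0.5,0,0,0,0.47],
    [0,0,-1.0,0,0,0,0.47],
    [0,0,-2.0,0,0,0,0.47],
    [0,0,-2.8,0,0,0,0.47],
    [0,0,-2.0,0,0,0,0.47],
    [0,0,0,0,0,0,0.47],
  ],
)

```text
time_s: 29.1
tool_pos: [0.4848, -0.2923, 0.1718]
tool_rot: [179.5, -0.1, 50.0]
force: [0.8, -0.4, 0.8]
grip_width: 0.0407
```

```bash
python3 -c "
from plan import *
snap('wrist','w13.png');snap('scene','s13.png')
plan(.608,.035,.16,50)"
```

```text
t 29.2 pos [ 0.4827 -0.2914  0.1677] [179.83  -0.    50.02] F [ 0.3  0.1 -0.7] w 0.0409
rot total [ 0.17 -0.    0.02] rows 1 [ 0.17 -0.    0.02]
shift total [ 33.06 -11.38   0.77] rows 10 [ 3.306 -1.138  0.077]
```

View pics/w13.png

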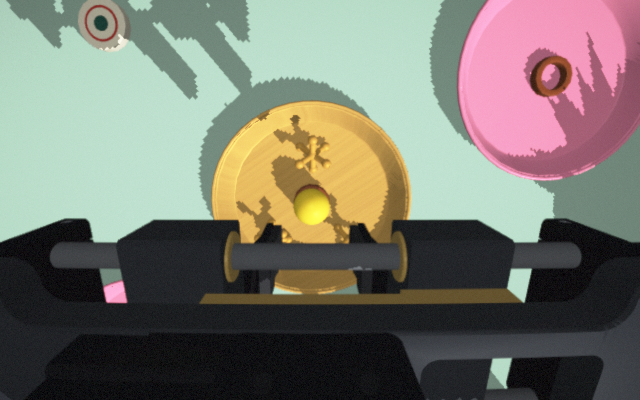

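The ball sits on the ring at (311,205). Now the blue marble, same yaw.

Request:
drive_tool(
  commands=[
    [1.8,-0.6,0,0,0,0,0.47],
    [2.6,-0.9,0,0,0,0,0.47],
    [3.2,-1.1,0.2,0,0,0,0.47],
    [3.2,-1.1,0.2,0,0,0,0.47],
    [3.2,-1.1,0.2,0,0,0,0.47],
    [3.2,-1.1,0.2,0,0,0,0.47],
    [3.2,-1.1,0,0,0,0,0.47],
    [3.2,-1.1,0,0,0,0,0.47],
    [3.0,-1.0,0,0,0,0,0.47],
    [2.5,-0.9,0,0,0,0,0.47],
    [1.9,-0.7,0,0,0,0,0.47],
    [1.2,-0.5,0,0,0,0,0.47],
    [0.6,-0.2,0,0,0,0,0.47],
    [0.3,-0.1,0,0,0,0,0.47],
    [0,0,0,0,0,0,0.47],
    [0,0,0,0,0,0,0.47],
    [0,0,0,0,0,0,0.47],
    [0,0,0,0,0,0,0.47],
    [0,0,0,0,0,0,0.47],
  ],
)

```text
time_s: 30.78
tool_pos: [0.6065, 0.0354, 0.158]
tool_rot: [180.0, 0.0, 49.9]
force: [-0.2, -0.8, 0.3]
grip_width: 0.0408
```

```bash
python3 -c "
from wm import *
c=snap('wrist','w14.png')
for s,e in cen(c,(105,120,30),(130,255,255)): print('blue',s,e.round(1),at(c,*e,.014).round(4))
plan(.608,.0352,.077,50)"
```

```text
blue [303 191  29  29 641] [316.7 205.3] [0.6078 0.0354 0.014 ]
t 30.83 pos [0.6066 0.0357 0.158 ] [1.7998e+02 2.0000e-02 4.9950e+01] F [ 0.8 -0.5  0.1] w 0.0408
rot total [ 0.02  0.02 -0.05] rows 1 [ 0.02  0.02 -0.05]
shift total [0.06 0.14 8.1 ] rows 3 [0.019 0.047 2.7  ]
```

View pics/w14.png

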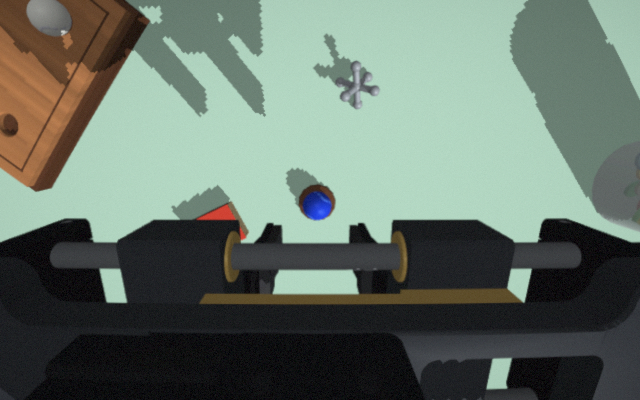

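```bash
python3 -c "
from h import *
c=load('w14.png')
for p in((232,205),(247,238)):
  for z in(0,.02):print(p,z,at(c,*p,z).round(4))
t=load('top0.png')
for p in((285,185),(299.5,188),(295,205),(282.5,203)):print(at(t,*p,.015).round(4))
"
```

```text
(232, 205) 0 [0.5459 0.0829 0.    ]
(232, 205) 0.02 [0.5541 0.0832 0.02  ]
(247, 238) 0 [0.5341 0.0504 0.    ]
(247, 238) 0.02 [0.5432 0.0532 0.02  ]
[0.5464 0.0945 0.015 ]
[0.5386 0.0548 0.015 ]
[0.492  0.0665 0.015 ]
[0.4972 0.1006 0.015 ]
```

The marble is at (317,205), i.e. (0.608,0.035). The red box is at least 25 mm from the finger. Descending.

Request:
drive_tool(
  commands=[
    [0.05,0.15,2.0,0,0,0,0.47],
    [0,0,2.2,0,0,0,0.47],
    [0,0,1.8,0,0,0,0.47],
    [0,0,1.2,0,0,0,0.47],
    [0,0,0.6,0,0,0,0.47],
    [0,0,0.3,0,0,0,0.47],
    [0,0,0,0,0,0,0.47],
    [0,0,0,0,0,0,0.47],
    [0,0,0,0,0,0,0.47],
    [0,0,0,0,0,0,0.47],
  ],
)

```text
time_s: 31.67
tool_pos: [0.6087, 0.036, 0.078]
tool_rot: [179.9, -0.1, 50.0]
force: [0.0, 0.6, 0.5]
grip_width: 0.0405
```

```bash
python3 -c "
from plan import *
plan(.608,.0352,.077,50)"
```

```text
t 31.67 pos [0.6087 0.036  0.078 ] [ 1.7992e+02 -6.0000e-02  5.0020e+01] F [0.  0.6 0.5] w 0.0405
rot total [ 0.08 -0.06  0.02] rows 1 [ 0.08 -0.06  0.02]
shift total [-0.11 -0.01  0.1 ] rows 1 [-0.106 -0.007  0.096]
```

Request:
drive_tool(
  commands=[
    [-0.1,0,0.1,0,0,0,0.47],
    [0,0,0,0,0,0,0.47],
    [0,0,0,0,0,0,0.1],
    [0,0,0,0,0,0,0.1],
    [0,0,0,0,0,0,0.1],
    [0,0,0,0,0,0,0.1],
    [0,0,0,0,0,0,0.1],
    [0,0,0,0,0,0,0.1],
  ],
  force=10,
)

```text
time_s: 32.33
tool_pos: [0.6076, 0.035, 0.076]
tool_rot: [180.0, -0.0, 50.0]
force: [0.3, -0.8, 0.2]
grip_width: 0.0238
```

Request:
drive_tool(
  commands=[
    [0,0,-0.8,0,0,0,0.1],
    [0,0,-1.7,0,0,0,0.1],
    [0,0,-2.5,0,0,0,0.1],
    [0,0,-2.5,0,0,0,0.1],
    [0,0,-2.0,0,0,0,0.1],
    [0,0,0,0,0,0,0.1],
    [0,0,0,0,0,0,0.1],
    [0,0,0,0,0,0,0.1],
  ],
)

```text
time_s: 33.0
tool_pos: [0.6069, 0.0351, 0.1705]
tool_rot: [-180.0, 0.0, 50.0]
force: [0.9, -0.2, -0.0]
grip_width: 0.0241
```

```bash
python3 -c "
from plan import *
snap('wrist','w15.png')
plan(.4597,.2522,.17,50)"
```

```text
t 33.05 pos [0.6066 0.035  0.1699] [-1.7992e+02  9.0000e-02  5.0030e+01] F [-0.7  0.8 -0. ] w 0.0238
rot total [-0.08  0.09  0.03] rows 1 [-0.08  0.09  0.03]
shift total [ 7.190e+00 -2.521e+01 -1.000e-02] rows 8 [ 8.990e-01 -3.152e+00 -1.000e-03]
```

View pics/w15.png

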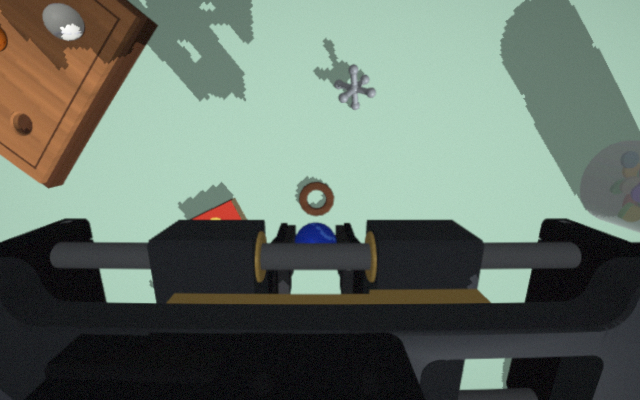

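The marble is held at (317,235), and the empty curtain ring shows at (317,198). Carrying it to the free hollow.

Request:
drive_tool(
  commands=[
    [0.4,-1.5,0,0,0,0,0.1],
    [0.7,-2.3,0,0,0,0,0.1],
    [0.85,-3.0,0,0,0,0,0.1],
    [0.85,-3.0,0,0,0,0,0.1],
    [0.85,-3.0,0,0,0,0,0.1],
    [0.85,-3.0,0,0,0,0,0.1],
    [0.85,-2.9,0,0,0,0,0.1],
    [0.7,-2.5,0,0,0,0,0.1],
    [0.55,-1.9,0,0,0,0,0.1],
    [0.35,-1.2,0,0,0,0,0.1],
    [0.2,-0.6,0,0,0,0,0.1],
    [0.1,-0.3,0,0,0,0,0.1],
    [0,0,0,0,0,0,0.1],
    [0,0,0,0,0,0,0.1],
    [0,0,0,0,0,0,0.1],
    [0,0,0,0,0,0,0.1],
    [0,0,0,0,0,0,0.1],
  ],
)

```text
time_s: 34.47
tool_pos: [0.4614, 0.2518, 0.1708]
tool_rot: [180.0, 0.0, 49.9]
force: [0.6, 1.1, -0.4]
grip_width: 0.024
```

```bash
python3 -c "
from plan import *
snap('wrist','w16.png')
plan(.4597,.2522,.094,50)"
```

```text
t 34.52 pos [0.4613 0.2521 0.1709] [1.800e+02 1.000e-02 4.996e+01] F [-0.5  0.4 -0.6] w 0.0243
rot total [ 0.    0.01 -0.04] rows 1 [ 0.    0.01 -0.04]
shift total [-0.09 -0.13  7.69] rows 3 [-0.03  -0.043  2.562]
```

View pics/w16.png

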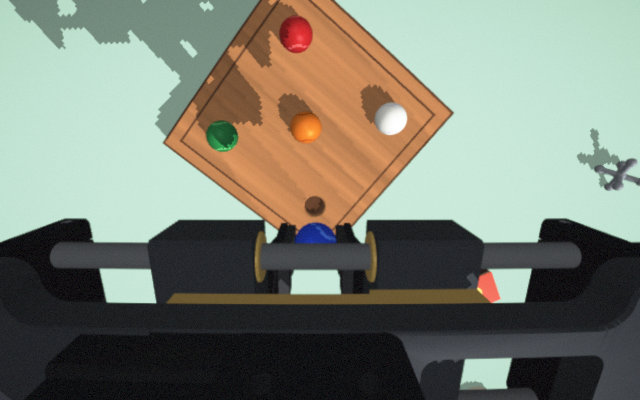

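```bash
python3 -c "
from h import *
c=load('w16.png');print(at(c,315,205.5,.022))"
```

```text
[0.4605551  0.25170541 0.022     ]
```

Request:
drive_tool(
  commands=[
    [-0.1,-0.1,1.5,0,0,0,0.1],
    [0,0,1.7,0,0,0,0.1],
    [0,0,1.3,0,0,0,0.1],
    [0,0,0.8,0,0,0,0.1],
    [0,0,0.4,0,0,0,0.1],
    [0,0,0,0,0,0,0.1],
    [0,0,0,0,0,0,0.1],
    [0,0,0,0,0,0,0.1],
    [0,0,0,0,0,0,0.1],
  ],
)

```text
time_s: 35.27
tool_pos: [0.46, 0.2528, 0.1147]
tool_rot: [180.0, -0.1, 50.0]
force: [-0.5, -0.5, 0.1]
grip_width: 0.0239
```

```bash
python3 -c "
from plan import *
plan(.4597,.2522,.0935,50)"
```

```text
t 35.27 pos [0.46   0.2528 0.1147] [ 1.7995e+02 -7.0000e-02  5.0020e+01] F [-0.5 -0.5  0.1] w 0.0239
rot total [ 0.05 -0.07  0.02] rows 1 [ 0.05 -0.07  0.02]
shift total [-0.07  0.01  2.12] rows 1 [-0.065  0.013  2.12 ]
```

The hollow measures (0.4605,0.2517), within 1 mm of the target. Lowering to the seat.

Request:
drive_tool(
  commands=[
    [-0.05,0,0.7,0,0,0,0.1],
    [0,0,0.7,0,0,0,0.1],
    [0,0,0.4,0,0,0,0.1],
    [0,0,0.2,0,0,0,0.1],
    [0,0,0.1,0,0,0,0.1],
    [0,0,0,0,0,0,0.1],
    [0,0,0,0,0,0,0.1],
    [0,0,0,0,0,0,0.1],
    [0,0,0,0,0,0,0.1],
  ],
)

```text
time_s: 36.02
tool_pos: [0.4594, 0.252, 0.093]
tool_rot: [180.0, -0.0, 50.0]
force: [1.0, -1.1, 1.1]
grip_width: 0.0241
```

Request:
drive_tool(
  commands=[
    [0,0,0,0,0,0,0.28],
    [0,0,0,0,0,0,0.31],
    [0,0,0,0,0,0,0.34],
    [0,0,0,0,0,0,0.38],
    [0,0,0,0,0,0,0.42],
    [0,0,0,0,0,0,0.45],
    [0,0,-0.5,0,0,0,0.45],
    [0,0,-1.0,0,0,0,0.45],
    [0,0,-2.0,0,0,0,0.45],
    [0,0,-3.0,0,0,0,0.45],
    [0,0,-3.0,0,0,0,0.45],
    [0,0,-3.0,0,0,0,0.45],
    [0,0,-1.5,0,0,0,0.45],
    [0,0,0,0,0,0,0.45],
    [0,0,0,0,0,0,0.45],
    [0,0,0,0,0,0,0.45],
    [0,0,0,0,0,0,0.45],
  ],
)

```text
time_s: 37.43
tool_pos: [0.4585, 0.2517, 0.2317]
tool_rot: [-179.9, 0.1, 50.0]
force: [-0.3, 0.2, -0.6]
grip_width: 0.0392
```

```bash
python3 -c "
from wm import *
c=snap('wrist','w17.png');snap('top','t17.png');s=snap('scene','s17.png')
for q,e in cen(c,(105,120,30),(130,255,255)): print('blue',q,e.round(1),at(c,*e,.031).round(4))
for q,e in cen(s,(22,150,120),(33,255,255),box=(190,235,265,310)): print('yel',q,e.round(1),at(s,*e,.024).round(4))
t=load('t17.png.npz'[:-4])
a=cv2.resize(t['img'][110:245,165:295],(390,405),interpolation=2);b=cv2.resize(s['img'][230:325,170:280],(469,405),interpolation=2)
cv2.imwrite('pics/z17.png',np.hstack([a,b[:,:400]]))
"
```

```text
blue [306 180  22  22 397] [316.5 190.4] [0.4599 0.2521 0.031 ]
yel [217 269  12  14 132] [222.4 275.9] [ 0.4806 -0.2948  0.024 ]
```

View pics/w17.png

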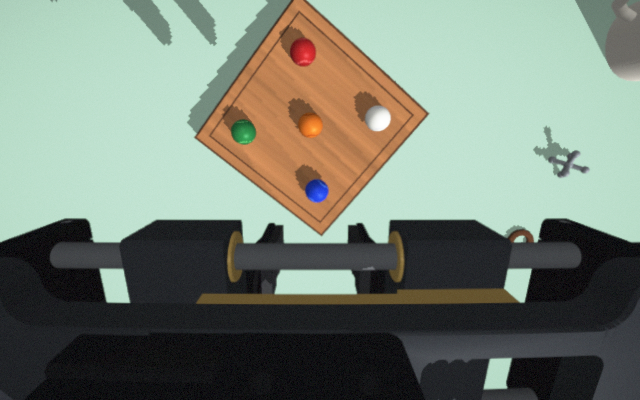

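View pics/z17.png

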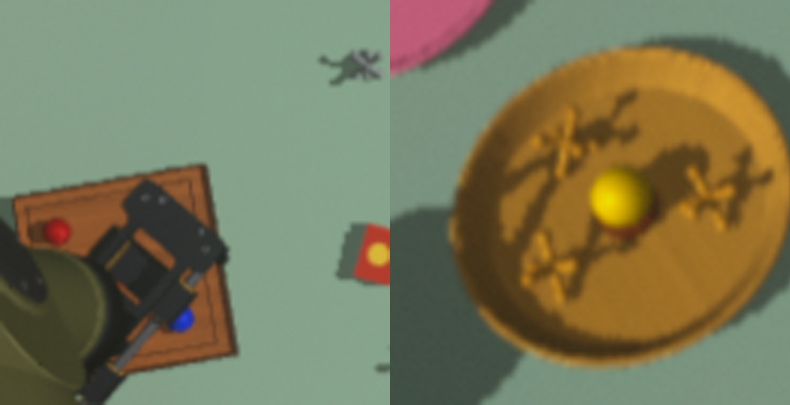

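View pics/s17.png

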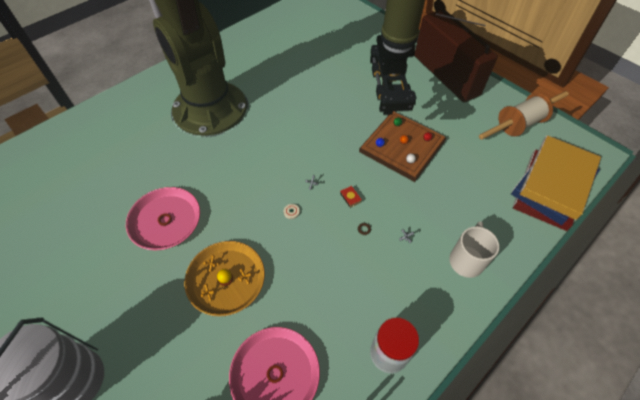

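The ball looks slightly to one side of the ring in the zoom (scene estimate 3–4 mm off), so I'll check that before handing in.

```bash
python3 -c "
from h import *
s=load('s17.png');c=load('w13.png')
def circ(im,c,P,k,u0,v0,r,col):
    p=proj(c,P);d=(np.linalg.inv(c['pose'])@np.r_[P,1])[2]
    cv2.circle(im,(int((p[0]-u0+.5)*k*16),int((p[1]-v0+.5)*k*16)),int(c['mtx'][0,0]*r/d*k*16),col,1,cv2.LINE_AA,4);print(p)
a=cv2.resize(s['img'][250:300,197:247],(400,400),interpolation=2)
circ(a,s,[.4815,-.2918,.024],8,197,250,.016,(255,0,0))
b=cv2.resize(c['img'][165:245,271:351],(400,400),interpolation=2)
circ(b,c,[.4825,-.2912,.024],5,271,165,.016,(255,0,0))
cv2.imwrite('pics/z18.png',np.hstack([a,b]))
"
```

```text
[223.77515354 275.29691566]
[311.24425106 205.94291433]
```

View pics/z18.png

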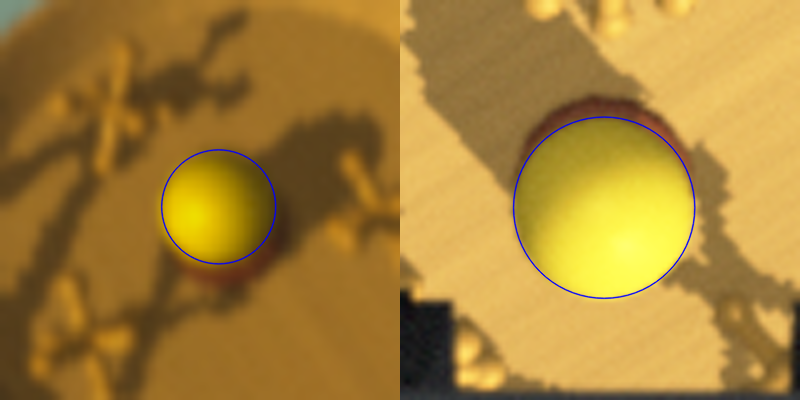

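The predicted outline of a ball seated on the ring fits in both views (the offset was only shading). Everything else is in place, so I'm handing in.

```bash
python3 -c "
from h import *
a=load('scene0.png');b=load('s17.png')
for n,(u,v) in dict(g1=(408,235),g2=(315,181),amber=(404,140)).items():
  d=cv2.absdiff(a['img'][v-8:v+9,u-8:u+9],b['img'][v-8:v+9,u-8:u+9]);print(n,d.mean())
o=env.get_obs();print(o['time_s'],o['joint_velocities'].round(2))
print(env.sign_off())"
```

```text
g1 0.8961937716262975
g2 0.7831603229527105
amber 1.6447520184544406
37.5833 [ 0.07 -0.1  -0.05 -0.41  0.   -0.1  -0.05]
the job is handed in; nothing more can be done
None
```

The job is done and handed in at 37.6 s, well inside the 96 s limit. The three brass jacks are in the brass dish, the yellow ball is on its raised ring, and the blue marble is in the hollow the ball left. I did them in that order.

**Last checks:**
- **Ball:** the drawn outline of a correctly seated ball matched the picture in both the wrist and scene views. A first estimate from the scene camera put it 3–4 mm off centre; I put that down to shading on the ball.
- **Blue marble:** it measured (0.460, 0.252) m at seated height, within 1 mm of the hollow.
- **Jacks:** all three are visible on the dish floor, clear of the ball.
- **Left alone:** the picture patches around the grey jacks and the amber marble are nearly unchanged from the start, and I did not touch the pink dishes.
- **Grip width:** the jacks closed to about 29 mm, not the stated 31 mm. All three carried and placed without trouble.
- **Forces:** readings between moves never went above about 3.5 N.

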